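Squeeze-check a brake lever on the bench stand

TASK

Check the brake lever on the handlebar end clamped in the bench stand: with the outside of the fingers press the lever in towards the grip until it comes up against its stop, short of the grip, and keep it pressed there for two seconds without forcing it. Then ease it slowly back out to rest without letting it snap, and move clear. Press only on the lever's outer face: do not pinch it or reach in behind it, do not touch the bar, grip or stand, and leave the loose things lying about where they are.

Things in the scene. Friction and masses are not known exactly. Their poses are not given: they have to be found in the camera images.
- stand: Fixed grey bench stand; origin on the bench, under the bar. In its frame: base plate 150 x 200 x 12 mm centred at y +40 mm; post and clamp head (52 x 50 x 46 mm, black knob on +x) at y +105 mm, holding a level bar along y, axis at x 0, height 170 mm. The brake lever is on the bar's -x side at bar height, its free end towards -y.
- handlebar: All fixed solid parts: base, post, clamp, bar, grip, bracket, not the lever. Not to be touched. Origin and axes as stand. Bar 22 mm across, y -139 to +170 mm; black rubber grip 32 mm across (36 at its end), y -139 to -10 mm; black lever bracket at y +23 mm, reaching to x -43 mm. Tops: grip 188 mm, clamp 193 mm above the bench.
- brake_lever (a joint): Lever angle, rad, about an upright pivot at x -40, y +20 mm in the stand's frame: 0 at rest (blade slants 0.32 rad away from the bar), grows as pressed towards the grip, 0.30 at the solid stop, blade then nearly parallel to the grip, about 19 mm short of it. Spring: at lever_pad 3 N starts it, 9 N holds it at the stop. Let go, it snaps out; ease it at well under 3 rad/s (0.25 m/s at lever_pad).
- lever_pad (a point): Point to press, on the outer face of the bright aluminium blade, mid-height, 170 mm above the bench. Turns with the lever: x is the push direction (level, square to the blade, towards the grip), y along the blade to the pivot, z up. Pivot at (+7, +85, 0) mm. Blade 12 mm thick, 16 high, its round end 43 mm away on -y. In front of it (-x) all is free above 110 mm height.
- lever_blade: The outer 7 mm of the blade with its round end, the part to be pressed; origin on the pivot axis at bar height, axes as point lever_pad.
- lever_back: The inner 5 mm of the blade, the side that faces the grip, not to be touched; same origin and axes as lever_blade.
- spare_grip: Loose spare rubber grip standing upright, black with blue rings, 39 mm across at the foot, 105 mm high; origin at the centre of its underside. To be left alone.
- funnel: Loose red plastic funnel standing on its wide mouth, 92 mm across, 95 mm high; origin at the centre of its underside. To be left alone.
- screw_jar: Loose amber jar with a white cap, 56 mm across, 70 mm high; origin at the centre of its underside. To be left alone.
- wrench: Loose steel wrench lying on the bench, 150 mm long along its x; origin at its middle underside. To be left alone.

How it is judged (in metres and radians):
On the way:
1. the lever is pressed by the fingers up against its stop (angle above 0.28 rad) and kept there for 1.2 s (value of joint brake_lever above 0.28 rad and contact force between the fingers and lever_blade above 2 N), for 1.2 s.
At the end, for the whole second after the job is handed in: After the press the lever is back at rest (under 0.02 rad) with nothing touching it, and the four loose things are within 20 mm of where they started (value of joint brake_lever below 0.02 rad and contact force between anything else and lever_blade below 0.2 N and distance of each of spare_grip, funnel, screw_jar, wrench from where it was at the start of the episode below 0.02 m).
It fails at once if the lever snaps back (faster than 3 rad/s) (velocity of joint brake_lever below -3 rad/s).
It fails at once if the lever is forced: pushed with more than 60 N (contact force between anything else and lever_blade above 60 N).
It fails at once if the lever is pinched or touched on its inner side (contact force between anything else and lever_back above 1 N).
It fails at once if the bar, grip, bracket or stand is touched (more than 2 N) (contact force between anything else and handlebar above 2 N).
It fails at once if a loose thing is moved by more than 20 mm (distance of any of spare_grip, funnel, screw_jar, wrench from where it was at the start of the episode above 0.02 m).
It also fails if it takes over 48 s, if anything falls off the work surface, if the arm or the gripper's body presses on something with over 40 N, if the wrist force passes 120 N, or if a joint passes its speed limit or range.

ROBOT

A 6-joint arm with a two-finger parallel gripper is mounted at the origin on the work surface. World frame = base frame: x ahead of the robot, y to its left, z up, the work surface at z = 0. Lengths are in mm, angles in rad, forces in N, time in s.
With the tool pointing down it reaches from about 275 to 750 mm from the base axis. Payload 10.2 kg.
Tool frame: the origin (TCP) lies at the very end of the fingers, on their centre line; the grasp point (between the pads) lies 19 mm behind it (ctrl.tcp_to_grasp is the distance from the TCP to the grasp point, in mm); z points along the fingers, x is the direction in which the jaws open and shut, and the axes are right-handed (so a half turn about z gives the same grasp; the last joint's range is limited). The gripper opens to 85 mm and grips with 20 to 120 N. Pads are 22 mm wide; open, the fingers measure 114 mm over their backs; the gripper's body (76 mm by 85 mm) begins 54 mm behind the grasp point. The pads swing forward as they close: fully open they stand 13 mm farther back than shut.
Start: joints at [-1.452, 0.313, 1.498, -0, 1.331, -0.223], TCP at [175.959, -494.641, 231.294] pointing down, gripper open.
Joint ranges: [-2.94, 2.94], [-0.97, 2.17], [0.19, 2.56], [-1.23, 4.37], [0.02, 3.11], [-2.88, 2.88]. Speed limits (rad/s): [2.39, 2.39, 3.01, 3.14, 3.14, 3.14].

INTERFACE

Orientations are given as a unit quaternion [w, x, y, z].
In Python, from rig import monitor, vision, order, ctrl gives the robot as it stands. The module is installed in compiled form; this text tells all that it offers.
- The arm moves only by the shell command python3 -m pendant 'ROWS' [FORCE]. ROWS is JSON, a list that holds one entry, the list of rows, each a list of 5 numbers: the closure, from -1 (fully open) to 1 (shut), then the shift along the world's x, y, z in m, then the turn about the world's z in degrees. In form: [[[fingers, dx, dy, dz, spin], ...]]. A call has 1 to 20 rows; each row is the pose to reach, as a shift and turn from the pose commanded when the call began; what a row does not reach only later rows make up. A row lasts 1/10 s, in which the tool goes at most 50 mm and 8.59 degrees, less where a joint would pass 70% of its speed; a pose out of reach is approached as far as the arm can. A call with a gripper value outside its range is refused whole. The fingers move at their own pace and stop on an object; FORCE is the grip in N (left out, the last holds). Time passes only in rows, so rows that repeat a pose let the fingers close. It gives the time, the measured TCP pose, the force and the opening at its end, in the units of the state.
- monitor.sense(): the state, without advancing time (a new reading comes with each control period).
- vision.capture(name): name is "side" or "top" or "wrist"; returns (picture, depth): 384x512x3 uint8, red, green, blue; 384x512 float32, mm along the optical axis (not along the pixel's ray), 0 where there is no reading.
- vision.camera_info(name): a dict with "fov_y" (degrees; the focal length in pixels is half the picture's height over the tangent of half this angle, whatever the lens; pixels are square), "cx", "cy" (the principal point, pixels), "distortion" ([k1, k2, p1, p2, k3] as OpenCV has them; the pictures are not rectified), "R" (3x3) and "t" (3): a world point X has camera coordinates R X + t; the wrist camera has in their place "hand_eye" (4x4, takes a point from camera to tool coordinates, whose origin is the TCP and whose axes are the tool frame's). Camera axes: x right, y down, z forward; pixel columns grow to the right and rows downward; lengths in mm; the calibration is good to about 2 mm. A picture is of the moment at which its call begins: read the wrist's pose just before it. camera_info takes no time and is no camera call.
- order.finish_job(): hands the job in, once; it reports no verdict.
The state is a dict: "time_s": time; "joints": joint angles; "dq": joint speeds; "tau": joint torques, N m; "eef_pos": TCP position; "ee_rot": TCP orientation; "force": force on the tool from outside, world axes, zero at the start; "wrist_torque": the same for the moment, N m; "grip_width": opening from 0.0 (shut) to 1.0 (fully open).
Only numpy, scipy, OpenCV 4.12 (cv2) and the standard library are available. Lean on these libraries where they do the work, as an engineer would, in place of code of your own. Each camera call takes 0.05 s, during which the arm holds its last target.

## Working session

There is one attempt and no reset: what is moved stays moved. The work goes in short steps, Python scripts to look and compute and a shell command to move; the robot and the scene stay as the last step left them, time stands still between calls to the robot, and variables do not carry over. Pictures are saved under pics/ and viewed, and the job is handed in when it is done.

```bash
mkdir -p pics; python3 - <<'E'
from rig import monitor, vision
import cv2,numpy as np
print(monitor.sense())
for n in ("side","top"):
    p,d=vision.capture(n); cv2.imwrite(f"pics/{n}0.png",p[:,:,::-1]); np.save(f"pics/{n}0_d.npy",d); np.save(f"pics/{n}0.npy",p)
    print(n,vision.camera_info(n))
print(vision.camera_info("wrist"))
E
```

```text
{'time_s': 0.0, 'joints': array([-1.45239690e+00,  3.13474185e-01,  1.49848035e+00, -1.60360649e-05,
        1.33097015e+00, -2.23395589e-01]), 'dq': array([-0.00072112,  0.00025453,  0.00031389, -0.0001706 , -0.00148781,
        0.00033896]), 'tau': array([ 5.64650713e-05, -4.12265539e+01, -2.59741294e+01, -1.96023780e-04,
        4.14313894e-03, -1.85411733e-05]), 'eef_pos': array([ 175.92352088, -494.36482198,  230.70640688]), 'ee_rot': array([-4.89797943e-04,  8.17062366e-01, -5.76548911e-01, -4.51371009e-04]), 'force': array([-0.02187642,  0.90520377,  0.63600007]), 'wrist_torque': array([-0.01075001,  0.03821028,  0.00241055]), 'grip_width': 0.9960334619787473}
side {'fov_y': 50.367948490096815, 'cx': 248.26167365142902, 'cy': 187.1242125039109, 'distortion': array([-0.05192577,  0.        ,  0.        ,  0.        ,  0.        ]), 'R': array([[ 0.97556253, -0.21947888,  0.01033311],
       [-0.16207688, -0.75057572, -0.64059908],
       [ 0.14835375,  0.6232697 , -0.767806  ]]), 't': array([-564.19357104,  230.95370412,  763.31979392])}
top {'fov_y': 54.852289533639585, 'cx': 
[... 163 characters left out ...]
99962554, -0.01466633],
       [-0.99156861, -0.02103949, -0.12786333],
       [ 0.12750688,  0.01749653, -0.99168335]]), 't': array([ 85.40025711, 609.56236875, 800.08582853])}
{'fov_y': 68.60745470308811, 'cx': 251.79155858495773, 'cy': 192.18425397991192, 'distortion': array([-0.03468152,  0.        ,  0.        ,  0.        ,  0.        ]), 'hand_eye': array([[ 9.99999494e-01, -7.79579384e-04,  6.36202988e-04,
        -9.62995149e-01],
       [ 5.77946538e-04,  9.62562845e-01,  2.71057991e-01,
        -6.90423824e+01],
       [-8.23696580e-04, -2.71057486e-01,  9.62562809e-01,
        -1.42423842e+02],
       [ 0.00000000e+00,  0.00000000e+00,  0.00000000e+00,
         1.00000000e+00]])}
```

View pics/side0.png

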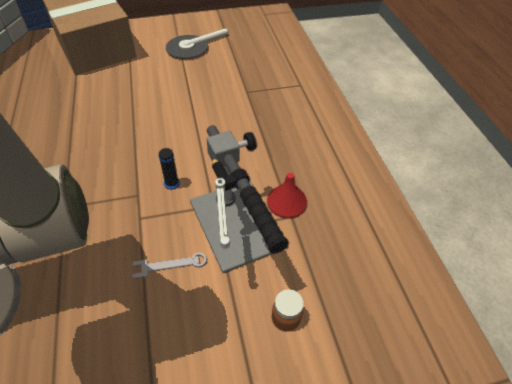

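View pics/top0.png

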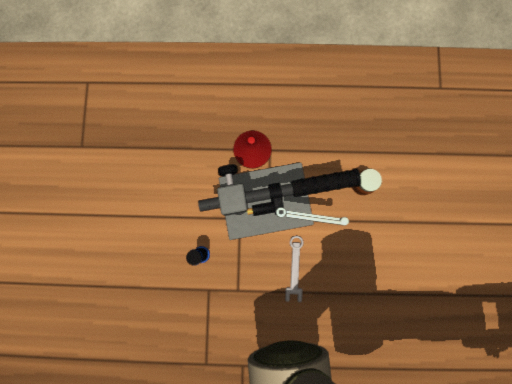

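The top view shows the lever running from the pivot at (281,213) to the round end at (345,221). The grip runs from (290,190) to (358,178), with the jar at (370,180), the wrench at (295,268), the spare grip at (198,256) and the funnel at (252,149). Next I measure them.

```bash
cat > h.py <<'E'
import cv2,numpy as np
from rig import vision
def K(n):
    c=vision.camera_info(n); f=192/np.tan(np.radians(c['fov_y']/2))
    return np.array([[f,0,c['cx']],[0,f,c['cy']],[0,0,1]]),c['distortion'],c
def ray(n,px):
    k,dd,c=K(n); u=cv2.undistortPoints(np.array(px,float).reshape(-1,1,2),k,dd).reshape(-1,2)
    v=np.c_[u,np.ones(len(u))]@c['R']; o=-c['R'].T@c['t']; return o,v   # R^T v
def plane(n,px,z):
    o,v=ray(n,px); s=(z-o[2])/v[:,2]; return o+v*s[:,None]
def proj(n,X):
    k,dd,c=K(n); r,_=cv2.Rodrigues(c['R']); return cv2.projectPoints(np.array(X,float).reshape(-1,1,3),r,c['t'],k,dd)[0].reshape(-1,2)
def dep(n,d,px):
    px=np.array(px).reshape(-1,2);o,v=ray(n,px); return o+v*np.array([d[int(round(y)),int(round(x))] for x,y in px])[:,None]
E
python3 - <<'E'
from h import *
p=np.load("pics/top0.npy"); d=np.load("pics/top0_d.npy")
cv2.imwrite("pics/topz.png",cv2.resize(p[130:290,180:390],None,fx=3.7,fy=3.7,interpolation=cv2.INTER_CUBIC)[:,:,::-1])
s=np.load("pics/side0.npy")
cv2.imwrite("pics/sidez.png",cv2.resize(s[120:280,120:330],None,fx=3.7,fy=3.7,interpolation=cv2.INTER_CUBIC)[:,:,::-1])
print(np.round(dep("top",d,[[281,213],[312,217],[345,221],[300,187],[350,180],[215,204],[232,198],[198,256],[370,180],[295,268],[252,149]])))
# world cloud: grip region heights 175-192
yy,xx=np.mgrid[130:290,180:390]; px=np.c_[xx.ravel(),yy.ravel()]
P=dep("top",d,px)
m=p[yy,xx].reshape(-1,3).astype(int)
# blade: bright, z 160..190
b=(m.min(1)>150)&(P[:,2]>160)&(P[:,2]<200)
B=P[b]; print(len(B),B.min(0),B.max(0),np.median(B[:,2]))
print(px[b].min(0),px[b].max(0))
g=(m.max(1)<60)&(P[:,2]>175)&(P[:,2]<195)
G=P[g]; print(len(G),G.min(0),G.max(0))
for Q,nm in((B,'blade'),(G,'grip')):
    c=Q[:,:2].mean(0); w,V=np.linalg.eigh(np.cov((Q[:,:2]-c).T)); t=(Q[:,:2]-c)@V[:,1]; print(nm,c,V[:,1],t.min(),t.max())
E
```

```text
[[ 535.   49.  186.]
 [ 529.   -9.  179.]
 [ 523.  -71.  178.]
 [ 584.   14.  186.]
 [ 599.  -79.  187.]
 [ 549.  173.  182.]
 [ 560.  140.  193.]
 [ 447.  214.  106.]
 [ 617. -150.   70.]
 [ 418.    6.    6.]
 [ 682.  110.   61.]]
422 [516.96868245 -74.80801836 162.74551006] [607.03880603 152.83098492 186.02031664] 178.38707031015264
[227 174] [347 224]
1971 [530.42354071 -98.22778848 175.01083479] [626.12461443 203.92103645 191.19985084]
blade [ 5.33138493e+02 -3.39225584e-01] [0.27416906 0.96168151] -75.46529923244421 167.13967858600017
grip [583.12467577  25.11399341] [-0.13796767  0.99043673] -123.282104135769 181.08005710441302
```

View pics/topz.png

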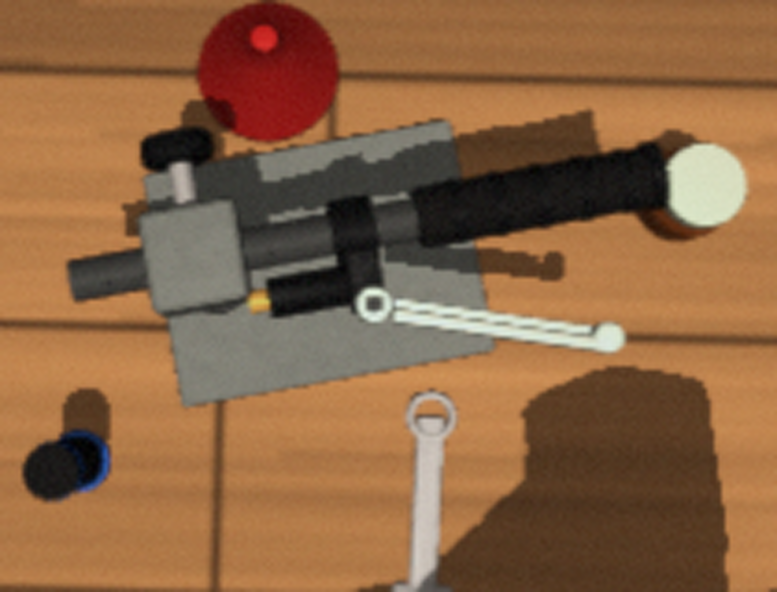

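View pics/sidez.png

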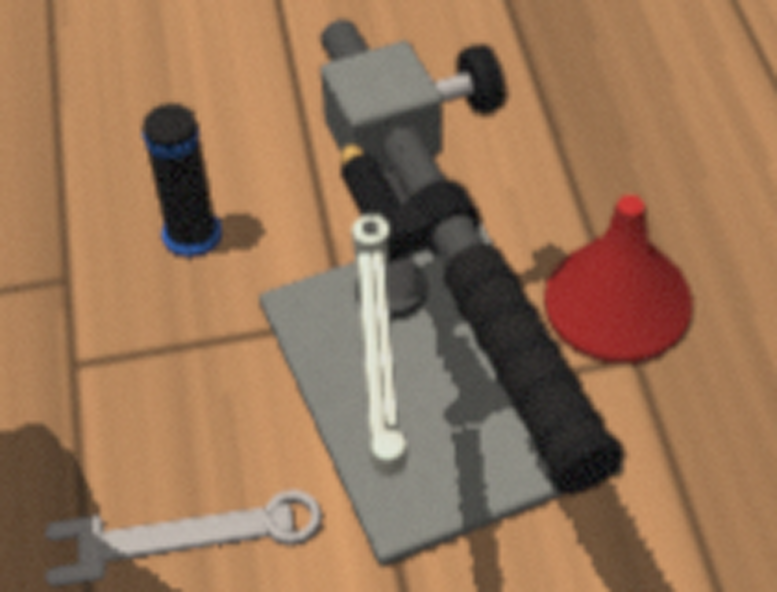

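```bash
python3 - <<'E'
from h import *
def cv(pts): return [(180+(x+.5)/3.7-.5,130+(y+.5)/3.7-.5) for x,y in pts]
# pivot ring top, ball end; 
pv,ball=plane("top",cv([(374,304)]),186)[0],plane("top",cv([(608,338)]),178)[0]
print("pivot",pv,"ball",ball,"len",np.hypot(*(ball-pv)[:2]))
e=(pv-ball)[:2]; print("blade yaw",np.arctan2(-e[0],e[1]))
# grip sides at mid-height z=170 
for a,b in [((420,187),(425,244)),((655,146),(662,205))]:
    A=plane("top",cv([a,b]),172); print("grip mid",A.mean(0),"w",np.hypot(*(A[0]-A[1])[:2]))
A=plane("top",cv([(70,262),(77,299)]),170); print("bar end",A.mean(0),"w",np.hypot(*(A[0]-A[1])[:2]))
# base plate corners z=12
C=plane("top",cv([(146,178),(447,121),(492,350),(183,405)]),12);print(C[:,:2],"ctr",C.mean(0))
for i in range(4): print(np.hypot(*(C[i]-C[(i+1)%4])[:2]))
def sv(pts): return [(120+(x+.5)/3.7-.5,120+(y+.5)/3.7-.5) for x,y in pts]
print("side pivot",plane("side",sv([(371,229)]),186),"ball",plane("side",sv([(388,443)]),178))
E
```

```text
pivot [536.87279935  49.76991712 186.        ] ball [522.6943647  -68.92343683 178.        ] len 119.53719203862083
blade yaw -0.11889096394805532
grip mid [583.6904526   24.79996532 172.        ] w 29.623658855614316
grip mid [607.08671659 -96.89794622 172.        ] w 30.91285594306122
bar end [546.33745005 203.79937818 170.        ] w 19.49682646345294
[[622.92347891 187.15994312]
 [663.67986039  -3.78044114]
 [519.01064341 -33.03925632]
 [480.56643635 158.98693744]] ctr [571.54510476  77.33179578  12.        ]
195.241678371746
147.59830828165866
195.83670786691658
145.11804097478503
side pivot [[534.96570319  46.75419198 186.        ]] ball [[521.3490994  -69.52585185 178.        ]]
```

```bash
python3 -m pendant '[[[1,0.01,0.02,0,-3],[1,0.03,0.05,0,-6],[1,0.05,0.08,0,-10],[1,0.07,0.115,0,-14],[1,0.09,0.15,0,-18],[1,0.11,0.185,0,-22],[1,0.13,0.22,0,-26.4],[1,0.15,0.255,0,-26.4],[1,0.175,0.29,0,-26.4],[1,0.2,0.32,0,-26.4],[1,0.22,0.35,0,-26.4],[1,0.24,0.38,0,-26.4],[1,0.26,0.41,0,-26.4],[1,0.275,0.435,0,-26.4],[1,0.285,0.455,0,-26.4],[1,0.292,0.462,0,-26.4],[1,0.294,0.464,0,-26.4],[1,0.294,0.464,0,-26.4],[1,0.294,0.464,0,-26.4]]]' 40; python3 - <<'E'
from h import *
from rig import monitor
from scipy.spatial.transform import Rotation as R
s=monitor.sense(); q=s['ee_rot']; M=R.from_quat([q[1],q[2],q[3],q[0]]).as_matrix(); print("toolx yaw",np.degrees(np.arctan2(M[1,0],M[0,0])),s['grip_width'],s['eef_pos'],s['force'])
out=[]
for n in("side","top","wrist"):
    p,d=vision.capture(n); cv2.imwrite(f"pics/{n}1.png",p[:,:,::-1]);np.save(f"pics/{n}1_d.npy",d)
E
```

```text
time_s: 2.0
eef_pos: [469.7, -31.4, 231.2]
ee_rot: [-0.0, -0.663, 0.748, 0.0]
force: [-0.2, 0.7, -0.9]
grip_width: -0.002
toolx yaw -96.87791357066654 -0.0017641394665132571 [469.67948657 -31.44987786 231.24996349] [-0.19938712  0.74573309 -0.92711482]
```

View pics/side1.png

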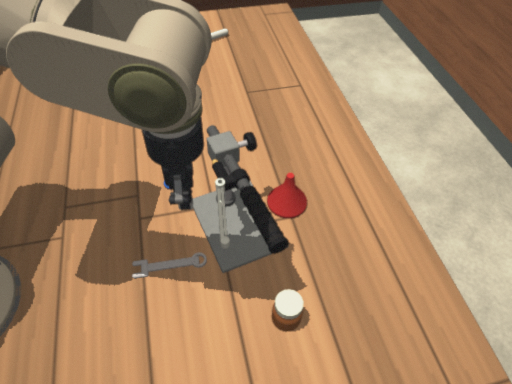

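View pics/wrist1.png

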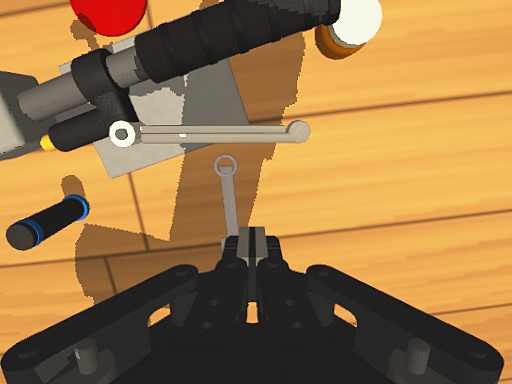

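```bash
python3 -m pendant '[[[1,0,0,-0.02,0],[1,0,0,-0.04,0],[1,0,0,-0.06,0],[1,0,0,-0.08,0],[1,0,0,-0.081,0],[1,0.01,-0.001,-0.081,0],[1,0.018,-0.002,-0.081,0],[1,0.025,-0.003,-0.081,0],[1,0.028,-0.003,-0.081,0],[1,0.028,-0.003,-0.081,0],[1,0.028,-0.003,-0.081,0]]]'; python3 - <<'E'
from h import *
for n in("side","top","wrist"):
    p,d=vision.capture(n); cv2.imwrite(f"pics/{n}2.png",p[:,:,::-1]);np.save(f"pics/{n}2_d.npy",d)
    if n=="side": cv2.imwrite("pics/side2z.png",cv2.resize(p[120:280,120:330],None,fx=3.7,fy=3.7,interpolation=cv2.INTER_CUBIC)[:,:,::-1])
E
```

```text
time_s: 3.25
eef_pos: [497.9, -33.6, 150.4]
ee_rot: [-0.0, -0.664, 0.748, 0.0]
force: [0.3, 0.4, -0.5]
grip_width: -0.005
```

View pics/side2z.png

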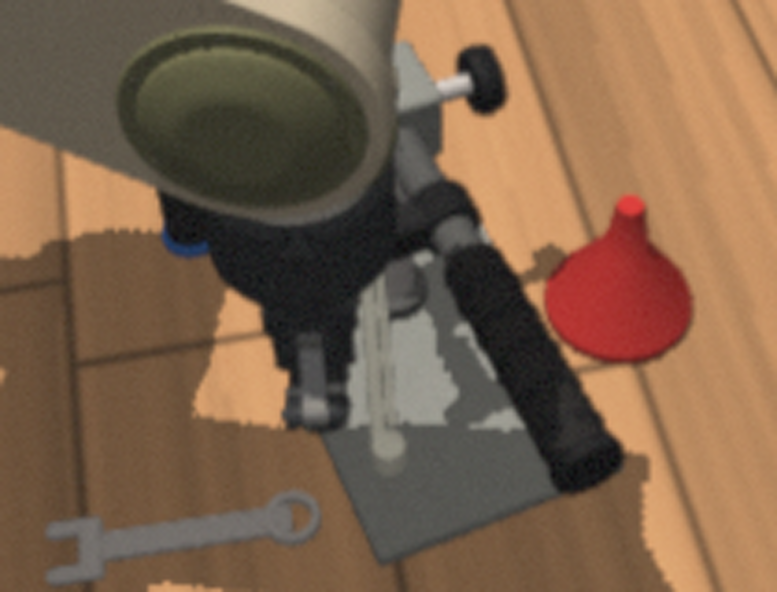

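View pics/wrist2.png

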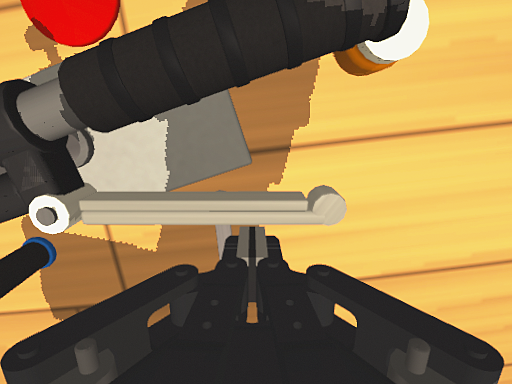

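```bash
python3 -m pendant '[[[1,0.002,0,0,0],[1,0.004,0,0,0],[1,0.006,-0.001,0,0],[1,0.007,-0.001,0,0],[1,0.008,-0.001,0,0],[1,0.008,-0.001,0,0]]]'; python3 -m pendant '[[[1,0.001,0,0,0],[1,0.002,0,0,0],[1,0.003,0,0,0],[1,0.003,0,0,0]]]';python3 -m pendant '[[[1,0.001,0,0,0],[1,0.002,0,0,0],[1,0.003,0,0,0],[1,0.003,0,0,0]]]'
```

```text
time_s: 4.0
eef_pos: [506.0, -34.6, 150.3]
ee_rot: [-0.0, -0.664, 0.748, 0.0]
force: [-0.5, -0.3, -0.4]
grip_width: -0.001
time_s: 4.4
eef_pos: [508.7, -34.8, 150.2]
ee_rot: [-0.0, -0.664, 0.748, 0.0]
force: [-3.4, -2.5, 1.1]
grip_width: -0.002
time_s: 4.8
eef_pos: [511.7, -34.9, 150.1]
ee_rot: [-0.0, -0.664, 0.748, 0.0]
force: [-5.3, -2.3, 0.6]
grip_width: 0.001
```

```bash
python3 -m pendant '[[[1,0.001,0,0,2],[1,0.002,0,0,4],[1,0.003,0,0,5],[1,0.005,0,0,6],[1,0.007,0,0,7],[1,0.008,-0.001,0,8],[1,0.009,-0.001,0,9],[1,0.010,-0.001,0,9.5],[1,0.010,-0.001,0,9.5]]]'; python3 -m pendant '[[[1,0.001,0,0,1],[1,0.002,0,0,2],[1,0.003,0,0,3],[1,0.004,0,0,3.5],[1,0.005,0,0,4],[1,0.006,0,0,4.5],[1,0.006,0,0,4.5]]]'
```

```text
time_s: 5.7
eef_pos: [521.3, -35.7, 149.9]
ee_rot: [0.001, 0.724, -0.69, -0.001]
force: [-6.8, -3.1, 1.5]
grip_width: 0.002
time_s: 6.4
eef_pos: [527.3, -36.4, 149.9]
ee_rot: [0.001, 0.75, -0.661, -0.0]
force: [-8.2, -7.2, 1.1]
grip_width: 0.001
```

```bash
python3 -m pendant '[[[1,0.001,-0.0005,0,0.7],[1,0.002,-0.001,0,1.4],[1,0.002,-0.001,0,1.4]]]'; python3 -m pendant '[[[1,0.001,0,0,0.7],[1,0.002,0,0,1.4],[1,0.002,0,0,1.4]]]'; python3 - <<'E'
from h import *
p,d=vision.capture("wrist"); cv2.imwrite(f"pics/wrist3.png",p[:,:,::-1])
E
```

```text
time_s: 6.7
eef_pos: [529.1, -36.7, 149.9]
ee_rot: [0.001, 0.758, -0.652, -0.001]
force: [-8.6, -1.4, 1.5]
grip_width: -0.004
time_s: 7.0
eef_pos: [531.1, -36.8, 149.9]
ee_rot: [0.001, 0.766, -0.643, -0.001]
force: [-7.5, -3.1, 2.4]
grip_width: -0.003
```

View pics/wrist3.png

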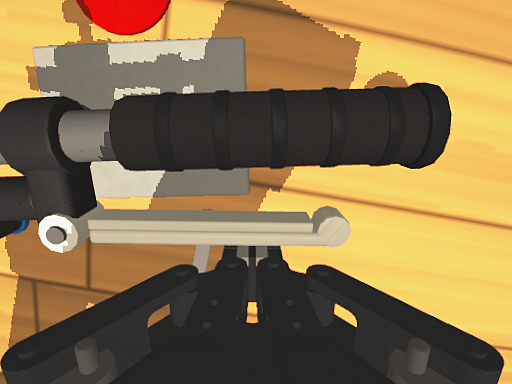

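The lever is now nearly parallel to the grip, with the fingers flush on its outer face. I'll creep to the stop.

```bash
python3 -m pendant '[[[1,0.0005,0,0,0.4],[1,0.001,0,0,0.7],[1,0.001,0,0,0.7]]]'; python3 -m pendant '[[[1,0.0005,0,0,0.4],[1,0.001,0,0,0.7],[1,0.001,0,0,0.7]]]'; python3 -m pendant '[[[1,0.0005,0,0,0],[1,0.001,0,0,0],[1,0.001,0,0,0]]]'
```

```text
time_s: 7.35
eef_pos: [532.0, -36.9, 149.9]
ee_rot: [0.001, 0.77, -0.638, -0.001]
force: [-8.2, -3.3, 1.0]
grip_width: -0.001
time_s: 7.65
eef_pos: [533.0, -36.9, 149.9]
ee_rot: [0.001, 0.774, -0.633, -0.001]
force: [-8.8, -3.6, 1.0]
grip_width: -0.0
time_s: 7.95
eef_pos: [533.2, -36.9, 149.9]
ee_rot: [0.002, 0.774, -0.633, -0.002]
force: [-13.6, -4.7, 4.4]
grip_width: -0.001
```

```bash
python3 -m pendant '[[[1,0.0005,0,0,0],[1,0.0005,0,0,0],[1,0.0005,0,0,0]]]'; python3 -m pendant '[[[1,0.0005,0,0,0],[1,0.0005,0,0,0],[1,0.0005,0,0,0]]]'; python3 - <<'E'
from h import *
from rig import monitor
p,d=vision.capture("wrist"); cv2.imwrite(f"pics/wrist4.png",p[:,:,::-1]); print(monitor.sense()['force'])
E
```

```text
time_s: 8.25
eef_pos: [533.3, -36.9, 149.9]
ee_rot: [0.002, 0.774, -0.633, -0.002]
force: [-17.1, -3.7, 5.8]
grip_width: -0.003
time_s: 8.55
eef_pos: [533.3, -36.8, 149.8]
ee_rot: [0.002, 0.774, -0.633, -0.003]
force: [-18.3, -4.0, 6.2]
grip_width: 0.003
[-18.55462154  -3.71370987   6.45813992]
```

View pics/wrist4.png

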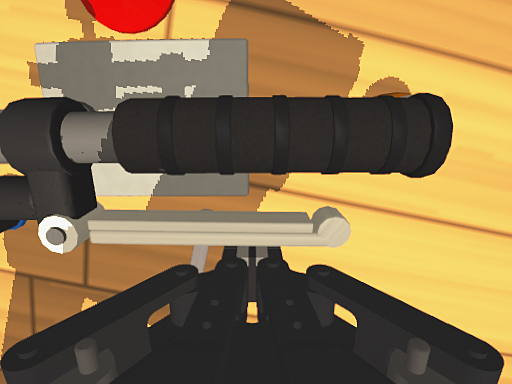

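The TCP stays at 533.3 mm while the force rises to 18 N, so the lever is on its stop. The picture shows it parallel to the grip and clear of it. Now I hold for two seconds.

```bash
python3 -m pendant '[[[1,0,0,0,0],[1,0,0,0,0],[1,0,0,0,0],[1,0,0,0,0],[1,0,0,0,0],[1,0,0,0,0],[1,0,0,0,0],[1,0,0,0,0],[1,0,0,0,0],[1,0,0,0,0],[1,0,0,0,0],[1,0,0,0,0],[1,0,0,0,0],[1,0,0,0,0],[1,0,0,0,0],[1,0,0,0,0],[1,0,0,0,0],[1,0,0,0,0],[1,0,0,0,0],[1,0,0,0,0]]]'
python3 -m pendant '[[[1,-0.001,0,0,0],[1,-0.002,0,0,0],[1,-0.003,0,0,-0.8],[1,-0.004,0,0,-1.6],[1,-0.005,0,0,-2.4],[1,-0.006,0,0,-3.2],[1,-0.007,0,0,-4],[1,-0.008,0,0,-4.8],[1,-0.009,0.0005,0,-5.6],[1,-0.010,0.0005,0,-6.3],[1,-0.011,0.0005,0,-7],[1,-0.012,0.001,0,-7.7],[1,-0.013,0.001,0,-8.4],[1,-0.014,0.001,0,-9.1],[1,-0.015,0.001,0,-9.8],[1,-0.016,0.001,0,-10.4]]]'
python3 -m pendant '[[[1,-0.001,0,0,-0.7],[1,-0.002,0,0,-1.4],[1,-0.003,0.0005,0,-2.1],[1,-0.004,0.0005,0,-2.8],[1,-0.005,0.0005,0,-3.4],[1,-0.006,0.001,0,-4],[1,-0.007,0.001,0,-4.6],[1,-0.008,0.001,0,-5.2],[1,-0.009,0.001,0,-5.8],[1,-0.010,0.001,0,-6.3],[1,-0.011,0.001,0,-6.6],[1,-0.012,0.001,0,-6.8],[1,-0.013,0.001,0,-6.8],[1,-0.014,0.001,0,-6.8],[1,-0.015,0.001,0,-6.8],[1,-0.016,0.001,0,-6.8]]]'
```

```text
time_s: 10.6
eef_pos: [533.3, -36.9, 149.8]
ee_rot: [0.002, 0.774, -0.633, -0.003]
force: [-18.2, -4.6, 7.4]
grip_width: -0.002
time_s: 12.2
eef_pos: [519.2, -35.2, 149.9]
ee_rot: [0.0, 0.713, -0.701, -0.001]
force: [-5.8, 0.5, 0.4]
grip_width: 0.003
time_s: 13.8
eef_pos: [504.1, -34.9, 150.5]
ee_rot: [0.0, -0.67, 0.742, -0.0]
force: [-0.5, 0.1, 0.8]
grip_width: -0.0
```

```bash
python3 -m pendant '[[[1,-0.005,0,0,0],[1,-0.015,0,0,0],[1,-0.03,0,0,0],[1,-0.045,0,0,0],[1,-0.06,0,0,0],[1,-0.06,0,0.02,0],[1,-0.06,-0.01,0.05,0],[1,-0.07,-0.04,0.08,0],[1,-0.09,-0.08,0.09,0],[1,-0.11,-0.12,0.1,0],[1,-0.13,-0.16,0.1,0],[1,-0.14,-0.2,0.1,0],[1,-0.14,-0.22,0.1,0],[1,-0.14,-0.22,0.1,0],[1,-0.14,-0.22,0.1,0]]]'; python3 - <<'E'
from h import *
p,d=vision.capture("top"); cv2.imwrite("pics/top5.png",p[:,:,::-1]); q=np.load("pics/top0.npy")
cv2.imwrite("pics/top5z.png",np.vstack([cv2.resize(a[130:290,180:390],None,fx=1.87,fy=1.87)[:,:,::-1] for a in(q,p)]))
# end ball and loose-thing colour centroids before/after
def cen(a,f): 
    m=f(a.astype(int)); ys,xs=np.nonzero(m); return xs.mean().round(1),ys.mean().round(1),len(xs)
def box(x0,x1,y0,y1,f): 
    return [cen(a[y0:y1,x0:x1],f) for a in (q,p)]
br=lambda a:a.min(2)>150
print("lever",box(300,352,205,235,br)); print("jar",box(355,390,160,205,br))
print("funnel",box(225,280,125,172,lambda a:(a[...,0]>90)&(a[...,1]<50)))
print("sgrip",box(180,215,240,270,lambda a:(a[...,0]<60))); print("wrench",box(283,308,232,262,lambda a:(a[...,2]>110)))
E
```

```text
time_s: 15.3
eef_pos: [363.6, -254.0, 250.1]
ee_rot: [0.0, -0.67, 0.742, 0.0]
force: [-0.2, 0.3, -0.4]
grip_width: -0.001
lever [(np.float64(24.0), np.float64(13.6), 271), (np.float64(24.2), np.float64(13.6), 277)]
jar [(np.float64(15.4), np.float64(19.5), 363), (np.float64(15.3), np.float64(19.5), 370)]
funnel [(np.float64(27.5), np.float64(24.3), 1015), (np.float64(27.4), np.float64(23.8), 1048)]
sgrip [(np.float64(17.7), np.float64(15.0), 304), (np.float64(17.7), np.float64(15.0), 304)]
wrench [(np.float64(12.7), np.float64(16.6), 205), (np.float64(12.8), np.float64(16.4), 211)]
```

View pics/top5z.png

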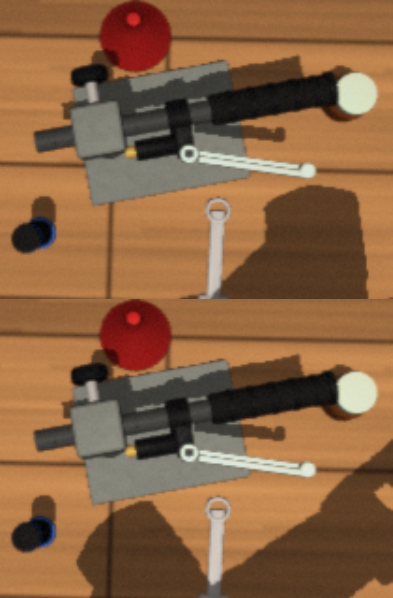

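The lever is back at rest, with its end at the same pixels as before. The loose things haven't moved and the arm is clear.

```bash
python3 -c "
from rig import order; print(order.finish_job())"
```

```text
the job is handed in; nothing more can be done
None
```

I pressed the brake lever up against its stop with the outer sides of the shut fingers, held it there, eased it back out to rest, and handed the job in. The hand-in gives no verdict.

- **Press and hold:** At the stop the TCP stayed at x = 533.3 mm (I had predicted about 533.5) while the force rose to about 18 N. It was held there for over 2 s, and 18 N was the highest sideways force in any reading taken.
- **Release:** I eased it out at about 10 mm/s, staying on the lever until it reached rest, then backed straight off and away.
- **Last checks:** The top-camera pictures from before and after agree to within 0.5 pixel for the lever and all four loose things. The tool force reads about zero at the end, with the arm clear at about 15 s.
- **Not checked directly:** I had no reading of the lever's angle or speed. The stop and the return to rest are judged from the TCP position, the forces and the pictures. No check failed or disagreed.

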